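Counter-hold the hidden bolt of a pen display stand

ROBOT

A 6-joint arm with a two-finger parallel gripper is mounted at the origin on the work surface. World frame = base frame: x ahead of the robot, y to its left, z up, the work surface at z = 0. Lengths are in m, angles in rad, forces in N, time in s.
With the tool pointing down it reaches from about 0.375 to 0.975 m from the base axis. Payload 3.8 kg.
Tool frame: the origin (TCP) lies between the finger pads, 19 mm behind the fingertips; this is the grasp point; z points along the fingers, y is the line along which they close (so a half turn about z gives the same grasp; the last joint's range is limited). The gripper opens to 85 mm and grips with 20 to 120 N. Pads are 22 mm wide; open, the fingers measure 114 mm over their backs; the gripper's body (76 mm by 85 mm) begins 54 mm behind the grasp point. The pads swing forward as they close: fully open they stand 13 mm farther back than shut.
Start: joints at [-1.274, 0.264, 1.604, -0, 1.274, -0.037], TCP at [0.221, -0.638, 0.25] pointing down, gripper open.
Joint ranges: [-2.63, 2.63], [-0.94, 2.18], [0.31, 2.57], [-1.31, 4.45], [0, 2.66], [-2.55, 2.55]. Speed limits (rad/s): [2.57, 2.57, 3.14, 3.14, 3.14, 3.14].

INTERFACE

Orientations are given as a rotation vector (axis times angle).
In Python, from workcell import status, read_camera, workorder, masks_of gives the robot as it stands.
- The arm moves only by the tool drive_tool, never from a script. Its argument "rows" is a list of rows, each a list of 7 numbers: the turn, a rotation vector about the tool's x, y, z in degrees, then the shift along the tool's x, y, z in m, then the opening, from 0 (shut) to 1 (fully open). In form: [[ax, ay, az, tx, ty, tz, claw], ...]. A call has 1 to 8 rows; each row shifts and turns the commanded pose from where the row before left it, along the tool's axes as they then stand; what a row does not reach is not made up. A row lasts 1/12 s, in which the tool goes at most 41.7 mm and 7.16 degrees, less where a joint would pass 70% of its speed; a pose out of reach is approached as far as the arm can. A call is refused whole if a number of a shift passes 0.0417 or a number of a turn 7.16, either way. A call with a gripper value outside its range is refused whole. The fingers move at their own pace and stop on an object; "force" is the grip in N (left out, the last holds). Time passes only in rows, so rows that do not move let the fingers close. It gives the time, the measured TCP pose, the force, the opening and the grip force at its end, in the units of the state.
- status.read_state(): the state, without advancing time (a new reading comes with each control period).
- read_camera(name): name is "side" or "top"; returns a dict with "color" (420x560x3 uint8, red, green, blue), "intrinsics" (3x3 intrinsics, pixels), "D" ([k1, k2, p1, p2, k3] as OpenCV has them; the pictures are not rectified), "world_from_camera" (4x4, takes a point from camera to world coordinates). Camera axes: x right, y up, looking along -z (the intrinsics and any distortion apply to the point x, -y, -z); pixel columns grow to the right and rows downward; lengths in m; the calibration is good to about 2 mm. A picture is of the moment at which its call begins. There is no depth.
- workorder.finish_job(): hands the job in; it is judged then, once.
Trained networks look in a picture, given as the dict that the camera call returned (one of the last four; its "shot" number tells which), for a name from the list of things; names that differ only in an ending like _2 or _b are one class to them, and where a whole thing is asked for, a point or a joint stands for the part that bears it (a point fixed in the world has none). Each returns a list of dicts, best first, with "score" (0 to 1); they miss things now and then, are a little off and sometimes report something else, mostly with a low value. They report only what shows in the picture. A call takes as long as a camera call.
- masks_of(picture, name): "mask" (420x560 bool, what is visible of it) and "bbox" ([left, top, right, bottom] in pixels, round what is visible of it).
The state is a dict: "time": time; "q": joint angles; "joint_vel": joint speeds; "joint_torque": joint torques, N m; "tool_pos": TCP position; "tcp_rot": TCP orientation; "wrist_force": force on the tool from outside, world axes, zero at the start; "torque": the same for the moment, N m; "width": opening from 0.0 (shut) to 1.0 (fully open); "grip_force": force on a finger pad.
Only numpy, scipy, OpenCV 4.12 (cv2) and the standard library are available. Lean on these libraries where they do the work, as an engineer would, in place of code of your own. Each camera call takes 0.05 s, during which the arm holds its last target. There are 200 camera calls.

TASK

The counter display stand is being bolted together. Lay the loose aluminium retaining bar across the stand's two cheeks so that it sits down in both notches with both ends sticking out about equally, and let it go; then reach down into the gap behind the steel bracket, grip the hidden hex bolt head squarely across two of its flats without noticeably turning it, and hold it firmly so that a colleague can tighten the nut in front. Finish while still holding the bolt head, with the bar still lying in its notches, and leave the cup of pens and the pen carton alone.

Things in the scene. Friction and masses are not known exactly. Their poses are not given: they have to be found in the camera images.
- stand: Low pale wooden display stand fixed to the counter, yawed up to 15 degrees. Origin on the counter surface; x from front (robot's side) to rear, y along its width, z up. Base board: y -125 to 125, x -90 to 115, 12 mm thick. Steel bracket: upright plate x 0 to 5, y -35 to 35, top z = 82 mm. Rear rail: x 56 to 66, full width, top z = 58 mm; behind it a tray of pens to x = 115, z under 55 mm.
- notch_right (a point): Middle of the floor of the notch in the cheek at the stand's y = -105 mm (x = -50, z = 76 mm). The cheek is an upright board 12 mm thick in y, x -85 to -15, top z = 90 mm; the notch is open at the top, 26 mm wide in x, 14 mm deep.
- notch_left (a point): The same in the like cheek at the stand's y = +105 mm.
- gap (a point): Middle of the gap between bracket and rear rail, at the rail's top (stand x = 30.5, y = 0, z = 58 mm). The gap is 51 mm wide in x, open at the top and to both sides; above the base board (12 mm) it holds only the bolt head and its round sleeve (16 mm diameter, x 5 to 23, on the bolt's axis).
- bar: Loose straight aluminium retaining bar, 18 x 18 mm square section, 250 mm long along its own y, 0.16 kg (varies), lying on the counter. Origin at the middle of its underside as it lies. Either way round will do. Lying in the notches its underside is at z = 76 mm.
- bar_mid (a point): The centre of the bar (9 mm above its underside, middle of its length). Seated: at x = -50, y = 0, z = 85 mm in the stand's frame.
- bolt_head (a point): Centre of the steel hex bolt head behind the bracket: 22 mm across flats, 25 across corners, 14 thick along the bolt's axis, which is level along the stand's x. At stand x = 30, y = 0, z = 62 mm. Its axes turn with the bolt: x along the bolt, y square to two parallel flats (close the grip along y), z to the upper corner. Only turns, against light friction (0.04 N m).
- bolt_corner (a point): The uppermost corner of the hex head, 12.7 mm from the bolt's axis along the head's z; it travels 3.3 mm when the bolt is turned by 15 degrees.
- bolt (a joint): Angle of the bolt in rad about the stand's x axis: 0 = two flats upright; positive tips the uppermost corner towards the stand's -y. Starts between -0.35 and 0.35; a grip tilted sideways by this angle takes the flats squarely.
- pen_cup: Bystander: grey cup of pens, 76 mm across, 90 mm high (pens to 140). Origin under its centre.
- pen_carton: Bystander: red and white pen carton 85 x 60 x 110 mm high. Origin under its centre.

How it is judged:
On the way, in this order (a step that is already met when the one before it is completed fails the run):
1. the retaining bar lies in both notches, let go and at rest (x of bar_mid in the frame of stand between -0.056 and -0.044 m and y of bar_mid in the frame of stand between -0.015 and 0.015 m and z of bar_mid in the frame of stand between 0.081 and 0.089 m and angle between the y axis of bar and the y axis of stand, either way round below 0.05 rad and contact force between the fingers and bar below 0.3 N and linear speed of bar below 0.02 m/s), for 0.3 s.
2. the bolt head is gripped behind the bracket (contact force between the fingers and bolt above 8 N and distance between the grasp point and bolt_head below 0.016 m and distance of bolt_corner from where it was at the start of the episode below 0.0033 m), for 0.3 s.
At the end, for the whole second after the job is handed in: Bar in both notches, untouched (centre within 6 mm across, 15 mm along, 4 mm in height; parallel within 0.05 rad); fingers on the bolt head with 8 N or more, TCP within 16 mm of its centre; bolt at rest, within 15 degrees of its starting angle (all of step 2 and x of bar_mid in the frame of stand between -0.056 and -0.044 m and y of bar_mid in the frame of stand between -0.015 and 0.015 m and z of bar_mid in the frame of stand between 0.081 and 0.089 m and angle between the y axis of bar and the y axis of stand, either way round below 0.05 rad and contact force between each of the arm, the fingers and bar below 0.3 N and velocity of joint bolt between -0.1 and 0.1 rad/s); the arm keeps its last pose, push and grip.
It fails at once if the bolt is turned more than 15 degrees (distance of bolt_corner from where it was at the start of the episode above 0.0033 m).
It fails at once if the pen cup is moved or tipped (distance of pen_cup from where it was at the start of the episode above 0.02 m or angle between pen_cup's own z axis and vertical above 0.3 rad).
It fails at once if the pen carton is moved or tipped (distance of pen_carton from where it was at the start of the episode above 0.02 m or angle between pen_carton's own z axis and vertical above 0.3 rad).
It also fails if it takes over 45 s, if anything falls off the work surface, if the arm or the gripper's body presses on something with over 40 N, if the wrist force passes 120 N, or if a joint passes its speed limit or range.

## Working session

There is one attempt and no reset: what is moved stays moved. The work goes in short steps, Python scripts to look and compute and a tool call to move; the robot and the scene stay as the last step left them, time stands still between calls to the robot, and variables do not carry over. Pictures are saved under pics/ and viewed, at most 10 in all, crops included, and the job is handed in when it is done.

Besides the shell and the picture viewer there is one more tool, called after ">>>" by a JSON object that holds its "name" and its "arguments", one argument or row to a line. drive_tool: Moves the arm, as the interface text tells. Its arguments: {"type":"object","properties":{"rows":{"type":"array"},"force":{"type":"number"}},"required":["rows"]}

```bash
mkdir -p pics; ls; cat > h.py <<'E'
import numpy as np, cv2, pickle
from workcell import status, read_camera, workorder, masks_of
def snap(n,tag):
    p=read_camera(n); cv2.imwrite(f'pics/{tag}.png',p['color'][:,:,::-1]); pickle.dump(p,open(f'pics/{tag}.pkl','wb')); return p
def proj(p,X):
    T=np.linalg.inv(p['world_from_camera']); X=np.atleast_2d(X); c=X@T[:3,:3].T+T[:3,3]
    c=c*[1,-1,-1]
    return cv2.projectPoints(c.astype(float),np.zeros(3),np.zeros(3),np.array(p['intrinsics']),np.array(p['D'],float))[0].reshape(-1,2)
def plane(p,uv,z):
    uv=np.array(uv,float).reshape(-1,1,2)
    n=cv2.undistortPoints(uv,np.array(p['intrinsics']),np.array(p['D'],float)).reshape(-1,2)
    d=np.c_[n[:,0],-n[:,1],-np.ones(len(n))]@p['world_from_camera'][:3,:3].T
    o=p['world_from_camera'][:3,3]; return o+d*((z-o[2])/d[:,2])[:,None]
E
python3 - <<'E'
from h import *
for n in('top','side'):
    p=snap(n,n+'0'); print(n,p['world_from_camera'].round(3).tolist(),p['D'])
    for k in('stand','bar','bolt_head','pen_cup','pen_carton'):
        for m in masks_of(p,k)[:2]:
            print(k,round(m['score'],2),m['bbox'],m['mask'].sum())
E
```

```text
pics
top [[-0.026, 0.998, -0.065, 0.417], [-1.0, -0.026, -0.007, 0.005], [-0.008, 0.065, 0.998, 1.76], [0.0, 0.0, 0.0, 1.0]] [0.00884641 0.         0.         0.         0.        ]
stand 0.88 [198.0, 160.4, 277.7, 234.0] 5258
bar 0.81 [306.8, 187.6, 388.0, 199.0] 410
pen_cup 0.89 [142.6, 194.1, 170.7, 221.4] 638
pen_cup 0.74 [418.9, 189.4, 451.2, 219.6] 776
pen_carton 0.61 [420.3, 187.3, 451.3, 221.0] 766
side [[-0.799, 0.335, -0.5, -0.06], [-0.602, -0.432, 0.672, 0.807], [0.009, 0.837, 0.546, 0.757], [0.0, 0.0, 0.0, 1.0]] [-0.10617146  0.          0.          0.          0.        ]
stand 0.9 [140.8, 213.9, 282.6, 316.7] 8368
bar 0.84 [268.6, 179.7, 320.4, 228.8] 538
bolt_head 0.66 [204.2, 240.1, 224.6, 255.6] 157
pen_carton 0.93 [341.8, 134.2, 374.6, 179.6] 1240
pen_carton 0.72 [268.8, 179.3, 317.5, 229.5] 537
```

```bash
python3 - <<'E'
import cv2,numpy as np
a=cv2.imread('pics/top0.png');b=cv2.imread('pics/side0.png')
A=cv2.resize(a[140:250,130:460],(800,267),interpolation=cv2.INTER_CUBIC)
B=cv2.resize(b[130:330,130:390],(432,332),interpolation=cv2.INTER_CUBIC)
C=np.zeros((600,800,3),np.uint8);C[:267]=A;C[268:600,:432]=B
D=cv2.resize(b[210:320,140:285],(366,278),interpolation=cv2.INTER_CUBIC);C[268:546,434:]=D
cv2.imwrite('pics/c0.png',C)
E
```

```text
(no output)
```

View pics/c0.png

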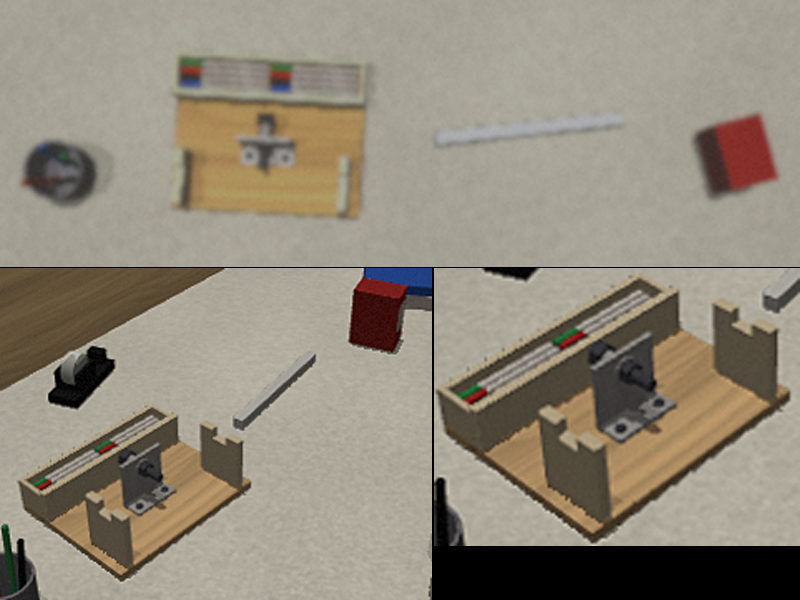

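```bash
cat > fit.py <<'E'
from h import *
from scipy.optimize import minimize
def boxpts(x0,x1,y0,y1,z0,z1): return np.array([[x,y,z] for x in(x0,x1) for y in(y0,y1) for z in(z0,z1)])/1000
STAND=[boxpts(-90,115,-125,125,0,12),boxpts(0,5,-35,35,0,82),boxpts(56,115,-125,125,0,55),boxpts(56,66,-125,125,0,58)]
for s in(-105,105):
    STAND+=[boxpts(-85,-15,s-6,s+6,0,76),boxpts(-85,-63,s-6,s+6,0,90),boxpts(-37,-15,s-6,s+6,0,90)]
BAR=[boxpts(-9,9,-125,125,0,18)]
def w(v,P,z=0):
    c,s=np.cos(v[2]),np.sin(v[2]); return P@np.array([[c,s,0],[-s,c,0],[0,0,1]])+[v[0],v[1],z]
S=6
def render(p,v,boxes):
    im=np.zeros((420*S,560*S),np.uint8)
    for b in boxes:
        q=proj(p,w(v,b)); h=cv2.convexHull(((q+.5)*S).astype(np.float32))
        cv2.fillConvexPoly(im,np.round(h*16).astype(np.int32),255,shift=4)
    return cv2.resize(im,(560,420),interpolation=cv2.INTER_AREA)/255.
def fit(views,v0,boxes):
    f=lambda v:sum(np.abs(render(p,v,boxes)-m).sum()/m.sum() for p,m in views)
    r=minimize(f,v0,method='Nelder-Mead',options=dict(initial_simplex=np.array(v0)+np.array([[0,0,0],[.02,0,0],[0,.02,0],[0,0,.1]]),xatol=1e-4,fatol=1e-4))
    return r.x,r.fun
E
python3 - <<'E'
from fit import *
P={n:read_camera(n) for n in('top','side')}
M={(n,k):masks_of(P[n],k)[0]['mask'].astype(float) for n in P for k in('stand','bar')}
for k,B in(('stand',STAND),('bar',BAR)):
    m=M['top',k]; ys,xs=np.nonzero(m); c=plane(P['top'],[xs.mean(),ys.mean()],.02)[0]
    v0=[c[0],c[1],0]
    for vs in(['top'],['side'],['top','side']):
        v,f=fit([(P[n],M[n,k]) for n in vs],v0,B); print(k,vs,v.round(4),round(f,3))
E
```

```text
stand ['top'] [ 0.5627  0.1827 -0.0837] 0.021
stand ['side'] [ 0.5611  0.1819 -0.076 ] 0.028
stand ['top', 'side'] [ 0.5617  0.182  -0.0822] 0.055
bar ['top'] [ 0.5752 -0.163   0.0897] 0.126
bar ['side'] [ 0.5739 -0.1634  0.0846] 0.121
bar ['top', 'side'] [ 0.5746 -0.1639  0.0867] 0.266
```

```bash
python3 - <<'E'
from fit import *
v=[.5617,.182,-.0822]
def hexp(a,x,R=.0127):
    t=a+np.arange(6)*np.pi/3; return np.c_[np.full(6,x),-R*np.sin(t),.062+R*np.cos(t)]
P=[read_camera('side') for _ in range(8)]
T=[read_camera('top') for _ in range(8)]
b=np.mean([p['color'] for p in P],0)[:,:,::-1]; t=np.mean([p['color'] for p in T],0)[:,:,::-1]
np.savez('pics/avg.npz',b=b,t=t)
q=proj(P[0],w(v,hexp(0,.03)));print('side',q.mean(0)); q2=proj(T[0],w(v,hexp(0,.03)));print('top',q2.mean(0))
m=masks_of(P[-1],'bolt_head');print([(x['score'],x['bbox']) for x in m])
def tile(img,p,a,c,r=13,k=20):
    x0,y0=int(c[0])-r,int(c[1])-r*3//4; cr=img[y0:y0+r*3//2,x0:x0+2*r].astype(np.uint8)
    z=cv2.resize(cr,None,fx=k,fy=k,interpolation=cv2.INTER_CUBIC)
    if a is not None:
        for xx,col in((.023,(0,255,255)),(.037,(0,255,0))):
            u=(proj(p,w(v,hexp(a,xx)))-[x0,y0]+.5)*k
            cv2.polylines(z,[u.astype(np.int32)],True,col,1)
    return cv2.resize(z,(400,290))
c=proj(P[0],w(v,hexp(0,.03))).mean(0);d=q2.mean(0)
C=np.vstack([np.hstack([tile(b,P[0],None,c),tile(b,P[0],0,c)]),np.hstack([tile(t,T[0],None,d),tile(t,T[0],0,d)])])
cv2.imwrite('pics/bolt.png',C)
E
```

```text
side [205.71346015 243.76224795]
top [239.20364673 188.93336752]Traceback (most recent call last):
  File "<stdin>", line 10, in <module>
ValueError: only the last four pictures can be asked about
```

```bash
cat > bolt.py <<'E'
from fit import *
v=[.5617,.182,-.0822]
def hexp(a,x,R=.0127):
    t=a+np.arange(6)*np.pi/3; return np.c_[np.full(6,x),-R*np.sin(t),.062+R*np.cos(t)]
P=pickle.load(open('pics/side0.pkl','rb'));T=pickle.load(open('pics/top0.pkl','rb'))
z=np.load('pics/avg.npz');b,t=z['b'],z['t']
def tile(img,p,a,c,r=13,k=20):
    x0,y0=int(c[0])-r,int(c[1])-r*3//4; cr=img[y0:y0+r*3//2,x0:x0+2*r].astype(np.uint8)
    z=cv2.resize(cr,None,fx=k,fy=k,interpolation=cv2.INTER_CUBIC)
    z=np.clip(z*1.8,0,255).astype(np.uint8)
    if a is not None:
        for xx,col in((.023,(0,255,255)),(.037,(0,255,0))):
            u=(proj(p,w(v,hexp(a,xx)))-[x0,y0]+.5)*k
            cv2.polylines(z,[u.astype(np.int32)],True,col,1)
    return cv2.resize(z,(400,290))
c=np.array([205.7,243.8]);d=np.array([239.2,188.9])
if __name__=='__main__':
    C=np.vstack([np.hstack([tile(b,P,None,c),tile(b,P,0,c)]),np.hstack([tile(t,T,None,d),tile(t,T,0,d)])])
    cv2.imwrite('pics/bolt.png',C)
E
python3 bolt.py
```

```text
(no output)
```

View pics/bolt.png

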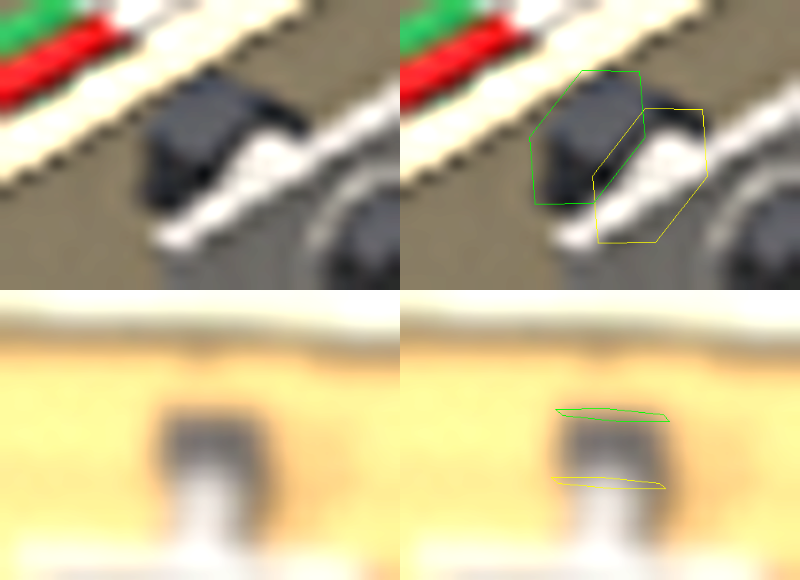

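```bash
cat > ang.py <<'E'
from bolt import *
K=12; x0,y0,x1,y1=197,236,216,252
def run(img,p,a,v,ds,blur,ret=False):
    W,H=x1-x0+8,y1-y0+8
    lab=np.zeros((H*K,W*K),np.uint8)
    def poly(X,i,hull=False):
        u=(proj(p,w(v,np.array(X)))+ds-[x0-4,y0-4]+.5)*K
        if hull:u=cv2.convexHull(u.astype(np.float32)).reshape(-1,2)
        cv2.fillConvexPoly(lab,np.round(u*16).astype(np.int32),i,shift=4)
    R=lambda xs,ys,zs:[[xs[0],ys[0],zs[0]],[xs[1],ys[0],zs[1]],[xs[1],ys[1],zs[1]],[xs[0],ys[1],zs[0]]]
    poly(R((-.09,.056),(-.125,.125),(.012,.012)),1)
    poly(R((.056,.056),(-.125,.125),(.012,.058)),2)
    poly(R((.056,.066),(-.125,.125),(.058,.058)),3)
    f,r=hexp(a,.023),hexp(a,.037)
    o=np.linalg.inv(np.array([[np.cos(v[2]),-np.sin(v[2]),0,v[0]],[np.sin(v[2]),np.cos(v[2]),0,v[1]],[0,0,1,0],[0,0,0,1]]))@np.append(p['world_from_camera'][:3,3],1)
    for k in range(6):
        j=(k+1)%6; mid=(f[k]+f[j])/2; n=mid-[.023,0,.062]
        if n@(o[:3]-mid)>0: poly([f[k],f[j],r[j],r[k]],4+k)
    poly(f,10)
    c=np.linspace(0,2*np.pi,40); s=np.c_[0*c,.008*np.sin(c),.062+.008*np.cos(c)]
    poly(np.r_[s+[.005,0,0],s+[.023,0,0]],11,True)
    poly(R((.005,0),(-.035,.035),(.082,.082)),12); poly(R((0,0),(-.035,.035),(0,.082)),13)
    cols=[]
    for i in range(14):
        g=(lab==i).astype(np.float32)
        if g.any(): cols.append(cv2.resize(cv2.GaussianBlur(g,(0,0),blur*K),(W,H),interpolation=cv2.INTER_AREA)[4:-4,4:-4].ravel())
    A=np.array(cols).T; Y=img[y0:y1,x0:x1].reshape(-1,3)
    X=np.linalg.solve(A.T@A+1e-2*np.eye(A.shape[1]),A.T@Y)
    if ret: return lab,(A@X).reshape(y1-y0,x1-x0,3)
    return np.sqrt(((A@X-Y)**2).mean())
if __name__=='__main__':
    for a in np.radians(np.arange(-28,29,4)):
        best=(9e9,)
        for bl in(.3,.5):
            r=minimize(lambda s:run(b,P,a,v,s,bl),[0,0],method='Nelder-Mead',options=dict(initial_simplex=[[0,0],[1,0],[0,1]],xatol=.03,fatol=.02,maxiter=60))
            best=min(best,(r.fun,bl,*r.x))
        print(round(np.degrees(a)),np.round(best,2))
E
python3 ang.py
```

```text
-28 [10.55  0.3   0.52  0.29]
-24 [10.61  0.3   0.51  0.32]
-20 [10.65  0.3   0.52  0.31]
-16 [10.69  0.3   0.51  0.29]
-12 [10.67  0.3   0.51  0.31]
-8 [10.61  0.3   0.52  0.29]
-4 [10.51  0.3   0.52  0.31]
0 [10.39  0.3   0.52  0.3 ]
4 [10.25  0.3   0.52  0.3 ]
8 [10.14  0.3   0.51  0.31]
12 [10.1   0.3   0.44  0.35]
16 [10.14  0.3   0.44  0.35]
20 [10.43  0.3   0.44  0.39]
24 [10.4   0.3   0.53  0.3 ]
28 [10.46  0.3   0.52  0.31]
```

```bash
cat > ang2.py <<'E'
import ang; from ang import *
src=open('ang.py').read()
def run2(img,p,a,ds,blur,x1=214,y1=250,x0=199,y0=237):
    ang.x0,ang.y0,ang.x1,ang.y1=x0,y0,x1,y1
    lab,_=run(img,p,a,v,ds,blur,True)
    W,H=x1-x0+8,y1-y0+8
    cov=lambda s:cv2.resize(cv2.GaussianBlur(np.isin(lab,s).astype(np.float32),(0,0),blur*K),(W,H),interpolation=cv2.INTER_AREA)[4:-4,4:-4].ravel()
    wt=(cov([0,3,12,13,1])<.03)
    ids=[i for i in(2,4,5,6,7,8,9,10,11) if (lab==i).any()]
    A=np.array([cov([i]) for i in ids]).T[wt]; Y=img[y0:y1,x0:x1].reshape(-1,3)[wt]
    X=np.linalg.solve(A.T@A+1e-2*np.eye(len(ids)),A.T@Y)
    return np.sqrt(((A@X-Y)**2).mean()),wt.sum(),dict(zip(ids,X.mean(1).round()))
if __name__=='__main__':
  for a in range(-28,29,4):
    o=[]
    for bl in(.3,.45):
        c=[(run2(b,P,np.radians(a),np.array([sx,sy]),bl),sx,sy) for sx in(.2,.5,.8) for sy in(0,.3,.6)]
        o.append(min(c,key=lambda q:q[0][0]))
    m=min(o,key=lambda q:q[0][0]); print(a,round(m[0][0],2),m[0][1:],m[1:])
E
python3 ang2.py
```

```text
-28 6.84 (np.int64(100), {2: np.float64(67.0), 4: np.float64(52.0), 8: np.float64(-9.0), 9: np.float64(39.0), 10: np.float64(11.0), 11: np.float64(161.0)}) (0.5, 0.3)
-24 7.08 (np.int64(100), {2: np.float64(67.0), 4: np.float64(51.0), 8: np.float64(4.0), 9: np.float64(41.0), 10: np.float64(12.0), 11: np.float64(161.0)}) (0.5, 0.3)
-20 7.24 (np.int64(100), {2: np.float64(67.0), 4: np.float64(51.0), 8: np.float64(11.0), 9: np.float64(42.0), 10: np.float64(12.0), 11: np.float64(160.0)}) (0.5, 0.3)
-16 7.26 (np.int64(100), {2: np.float64(67.0), 4: np.float64(50.0), 8: np.float64(16.0), 9: np.float64(44.0), 10: np.float64(12.0), 11: np.float64(160.0)}) (0.5, 0.3)
-12 7.21 (np.int64(100), {2: np.float64(67.0), 4: np.float64(50.0), 8: np.float64(20.0), 9: np.float64(45.0), 10: np.float64(12.0), 11: np.float64(160.0)}) (0.5, 0.3)
-8 6.94 (np.int64(100), {2: np.float64(67.0), 4: np.float64(49.0), 8: np.float64(23.0), 9: np.float64(46.0), 10: np.float64(12.0), 11: np.float64(160.0)}) (0.5, 0.3)
-4 6.29 (np.int64(97), {2: np.float64(67.0), 4: np.float64(53.0), 8: np.float64(23.0), 9: np.float64
[... 656 characters left out ...]
, 10: np.float64(10.0), 11: np.float64(161.0)}) (0.5, 0.3)
16 4.52 (np.int64(100), {2: np.float64(67.0), 4: np.float64(8.0), 8: np.float64(29.0), 9: np.float64(54.0), 10: np.float64(11.0), 11: np.float64(161.0)}) (0.5, 0.3)
20 5.93 (np.int64(100), {2: np.float64(66.0), 8: np.float64(32.0), 9: np.float64(53.0), 10: np.float64(8.0), 11: np.float64(163.0)}) (0.5, 0.3)
24 5.96 (np.int64(100), {2: np.float64(66.0), 7: np.float64(-102.0), 8: np.float64(35.0), 9: np.float64(52.0), 10: np.float64(9.0), 11: np.float64(162.0)}) (0.5, 0.3)
28 6.4 (np.int64(100), {2: np.float64(67.0), 7: np.float64(-33.0), 8: np.float64(37.0), 9: np.float64(52.0), 10: np.float64(10.0), 11: np.float64(162.0)}) (0.5, 0.3)
```

```bash
cat > plan.py <<'E'
from h import *
from scipy.spatial.transform import Rotation as R
ST=[.5617,.182,-.0822]
def sw(x,y,z,v=ST): c,s=np.cos(v[2]),np.sin(v[2]); return np.array([v[0]+c*x-s*y,v[1]+s*x+c*y,z])
def cur():
    s=status.read_state(); return np.array(s['tool_pos']),R.from_rotvec(s['tcp_rot']),s
def frame(yv,zv):
    z=np.array(zv,float);z/=np.linalg.norm(z); y=np.array(yv,float);y-=z*(y@z);y/=np.linalg.norm(y)
    return R.from_matrix(np.c_[np.cross(y,z),y,z])
def go(tp,tR=None,show=True):
    p,r,s=cur()
    d=r.inv().apply(tp-p); out=['shift(tool) '+str(d.round(4))]
    if tR is not None:
        for f in(tR,tR*R.from_euler('z',np.pi)):
            out.append('turn deg '+str(np.degrees((r.inv()*f).as_rotvec()).round(2)))
    print('\n'.join(out),'\npos',p.round(4),'q',np.round(s['q'],2),'t',s['time'],'w',s['width'],'F',np.round(s['wrist_force'],1),'g',s['grip_force'])
E
python3 - <<'E'
from plan import *
p,r,s=cur(); print(r.as_matrix().round(3))
yaw=.0867
go(np.array([.5746,-.1639,.15]),frame([np.cos(yaw),np.sin(yaw),0],[0,0,-1]))
E
```

```text
[[ 0.945  0.328  0.   ]
 [ 0.328 -0.945 -0.   ]
 [ 0.     0.    -1.   ]]
shift(tool) [ 0.4892 -0.3319  0.1   ]
turn deg [  0.    -0.   -75.84]
turn deg [ -0.    -0.   104.16] 
pos [ 0.2212 -0.6377  0.25  ] q [-1.27  0.26  1.6   0.    1.27 -0.04] t 1.7 w 1.0004816340980458 F [-0.5  0.3 -0.4] g 0.0
```

```bash
cat >> plan.py <<'E'
def rows(tp,tR,n,claw):
    p,r,s=cur(); rv=(r.inv()*tR).as_rotvec(); rv=rv if np.linalg.norm(rv)<np.pi-.3 or 1 else rv
    st=(np.array(tp)-p)/n; d=R.from_rotvec(rv/n); o=[]
    for i in range(n):
        o.append([*np.degrees(rv/n).round(2).tolist(),*r.inv().apply(st).round(4).tolist(),claw]); r=r*d
    for i in range(0,n,8): print(str(o[i:i+8]).replace(' ',''))
E
python3 - <<'E'
from plan import *
y=.0867
rows([.5746,-.1639,.12],frame([np.cos(y),np.sin(y),0],[0,0,-1]),16,.6)
E
```

```text
[[0.0,-0.0,-4.74,0.0306,-0.0207,0.0081,0.6],[0.0,-0.0,-4.74,0.0322,-0.0181,0.0081,0.6],[0.0,-0.0,-4.74,0.0336,-0.0154,0.0081,0.6],[0.0,-0.0,-4.74,0.0347,-0.0126,0.0081,0.6],[0.0,-0.0,-4.74,0.0357,-0.0097,0.0081,0.6],[0.0,-0.0,-4.74,0.0363,-0.0067,0.0081,0.6],[0.0,-0.0,-4.74,0.0368,-0.0037,0.0081,0.6],[0.0,-0.0,-4.74,0.0369,-0.0006,0.0081,0.6]]
[[0.0,-0.0,-4.74,0.0369,0.0024,0.0081,0.6],[0.0,-0.0,-4.74,0.0365,0.0055,0.0081,0.6],[0.0,-0.0,-4.74,0.036,0.0085,0.0081,0.6],[0.0,-0.0,-4.74,0.0351,0.0114,0.0081,0.6],[0.0,-0.0,-4.74,0.0341,0.0143,0.0081,0.6],[0.0,-0.0,-4.74,0.0328,0.017,0.0081,0.6],[0.0,-0.0,-4.74,0.0313,0.0197,0.0081,0.6],[0.0,-0.0,-4.74,0.0295,0.0222,0.0081,0.6]]
```

>>> {"name": "drive_tool", "arguments": {
  "rows": [
    [0,0,-4.74,0.031,-0.021,0.008,0.6],
    [0,0,-4.74,0.032,-0.018,0.008,0.6],
    [0,0,-4.74,0.034,-0.015,0.008,0.6],
    [0,0,-4.74,0.035,-0.013,0.008,0.6],
    [0,0,-4.74,0.036,-0.01,0.008,0.6],
    [0,0,-4.74,0.036,-0.007,0.008,0.6],
    [0,0,-4.74,0.037,-0.004,0.008,0.6],
    [0,0,-4.74,0.037,-0.001,0.008,0.6]
  ]
}}

```text
time: 2.37
tool_pos: [0.3988, -0.3978, 0.1859]
tcp_rot: [2.757, 1.505, 0.0]
wrist_force: [0.3, -0.9, -0.4]
width: 0.602
grip_force: 0.0
```

>>> {"name": "drive_tool", "arguments": {
  "rows": [
    [0,0,-4.74,0.037,0.002,0.008,0.6],
    [0,0,-4.74,0.037,0.006,0.008,0.6],
    [0,0,-4.74,0.036,0.009,0.008,0.6],
    [0,0,-4.74,0.035,0.011,0.008,0.6],
    [0,0,-4.74,0.034,0.014,0.008,0.6],
    [0,0,-4.74,0.033,0.017,0.008,0.6],
    [0,0,-4.74,0.031,0.02,0.008,0.6],
    [0,0,-4.74,0.03,0.022,0.008,0.6]
  ]
}}

```text
time: 3.03
tool_pos: [0.576, -0.1601, 0.1219]
tcp_rot: [2.118, 2.319, 0.0]
wrist_force: [0.4, -0.7, -0.8]
width: 0.603
grip_force: 0.0
```

```bash
python3 - <<'E'
from plan import *
y=.0867
go(np.array([.5746,-.1639,.023]),frame([np.cos(y),np.sin(y),0],[0,0,-1]))
E
```

```text
shift(tool) [-0.0036 -0.0018  0.0989]
turn deg [0.04 0.02 0.24]
turn deg [-4.0000e-02  6.0000e-02 -1.7976e+02] 
pos [ 0.576  -0.1601  0.1219] q [-0.31  0.23  1.9  -0.    1.02 -0.4 ] t 3.0333 w 0.6027636457959339 F [ 0.4 -0.7 -0.8] g 0.0
```

>>> {"name": "drive_tool", "arguments": {
  "rows": [
    [0,0,0,0,0,0.02,0.6],
    [0,0,0,0,0,0,0.6],
    [0,0,0,0,0,0,0.6]
  ]
}}

```text
time: 3.28
tool_pos: [0.5737, -0.1609, 0.1006]
tcp_rot: [-2.12, -2.314, 0.003]
wrist_force: [-1.0, -0.7, -0.8]
width: 0.6
grip_force: 0.0
```

```bash
python3 - <<'E'
from plan import *
y=.0867
go(np.array([.5746,-.1639,.023]),frame([np.cos(y),np.sin(y),0],[0,0,-1]))
E
```

```text
shift(tool) [-0.0032  0.001   0.0776]
turn deg [-0.21 -0.06  0.05]
turn deg [ 1.0000e-01 -3.3000e-01 -1.7995e+02] 
pos [ 0.5737 -0.1609  0.1006] q [-0.31  0.25  1.91 -0.    0.98 -0.4 ] t 3.2833 w 0.5999581067242378 F [-1.  -0.7 -0.8] g 0.0
```

>>> {"name": "drive_tool", "arguments": {
  "rows": [
    [0,0,0,-0.003,0,0.025,0.6],
    [0,0,0,0,0,0.025,0.6],
    [0,0,0,0,0,0.02,0.6],
    [0,0,0,0,0,0.008,0.6],
    [0,0,0,0,0,0,0.6],
    [0,0,0,0,0,0,0.0],
    [0,0,0,0,0,0,0.0],
    [0,0,0,0,0,0,0.0]
  ],
  "force": 50
}}

```text
time: 3.95
tool_pos: [0.5767, -0.1654, 0.0263]
tcp_rot: [2.122, 2.313, 0.002]
wrist_force: [-4.9, 0.8, 3.6]
width: 0.194
grip_force: 52.1
```

>>> {"name": "drive_tool", "arguments": {
  "rows": [
    [0,0,0,0,0,0,0.0],
    [0,0,0,0,0,0,0.0],
    [0,0,0,0,0,-0.02,0.0],
    [0,0,0,0,0,-0.04,0.0],
    [0,0,0,0,0,-0.04,0.0],
    [0,0,0,0,0,-0.03,0.0],
    [0,0,0,0,0,0,0.0],
    [0,0,0,0,0,0,0.0]
  ]
}}

```text
time: 4.62
tool_pos: [0.5772, -0.165, 0.1572]
tcp_rot: [2.119, 2.312, 0.004]
wrist_force: [-0.5, 0.6, -1.3]
width: 0.194
grip_force: 51.0
```

```bash
cat > barfit.py <<'E'
from fit import *
from plan import cur,sw,ST,R
# fit held/placed bar in both views: x,y,yaw,z
def barfit(v0,views=('side','top'),save=None,n=1):
    P=[read_camera(k) for k in views]; V=[]
    for k,p in zip(views,P):
        if save: cv2.imwrite(f'pics/{save}_{k}.png',p['color'][:,:,::-1])
        ms=masks_of(p,'bar'); print(k,[(round(m['score'],2),m['bbox']) for m in ms[:3]])
        if ms: V.append((p,ms[0]['mask'].astype(float)))
    def f(v):
        s=0
        for p,m in V:
            s+=np.abs(render(p,v[:3],[BAR[0]+[0,0,v[3]]])-m).sum()/m.sum()
        return s
    r=minimize(f,v0,method='Nelder-Mead',options=dict(initial_simplex=np.array(v0)+np.vstack([np.zeros(4),np.diag([.008,.008,.04,.008])]),xatol=1e-4,fatol=1e-4))
    print('bar',r.x.round(4),round(r.fun,3)); return r.x
E
python3 - <<'E'
from barfit import *
p,r,s=cur(); print(p.round(4),r.as_matrix()[:,1].round(4),s['width'],s['grip_force'],np.round(s['wrist_force'],2))
barfit([p[0],p[1],.087,p[2]-.023],save='held')
E
```

```text
[ 0.5772 -0.165   0.1572] [0.9962 0.0868 0.0058] 0.19359412773629436 51.02162718772888 [-0.47  0.63 -1.33]
side [(0.59, [267.7, 141.3, 319.4, 186.3])]
top [(0.43, [310.4, 191.4, 338.0, 198.6]), (0.27, [416.4, 188.2, 453.0, 218.0])]
bar [ 0.5748 -0.1617  0.0834  0.1316] 3.64
```

```bash
python3 - <<'E'
from plan import *
P=pickle.load(open('pics/top0.pkl','rb'))
print('cup',plane(P,[[156.5,208]],.06).round(3), 'barend',sw(-.05,.125,0), 'carton',plane(P,[[436,204]],.08).round(3))
t=sw(-.05,-.001,.165); a=ST[2]; print(t)
f=frame([np.cos(a),np.sin(a),0],[0,0,-1]); go(t,f)
rows(t,f,14,0)
E
```

```text
cup [[0.539 0.44  0.06 ]] barend [0.52213226 0.31068331 0.        ] carton [[ 0.527 -0.428  0.08 ]]
[0.51178672 0.18510875 0.165     ]
shift(tool) [ 0.3531 -0.0312 -0.0128]
turn deg [-0.25 -0.08  9.68]
turn deg [ 1.3000e-01 -3.7000e-01 -1.7032e+02] 
pos [ 0.5734 -0.1639  0.1514] q [-0.32  0.2   1.87  0.    1.07 -0.41] t 4.8167 w 0.19269230134067145 F [ 0.3  0.2 -2.1] g 51.00183963775635
[[-0.02,-0.01,0.69,0.0252,-0.0022,-0.0009,0],[-0.02,-0.01,0.69,0.0252,-0.0025,-0.0009,0],[-0.02,-0.01,0.69,0.0252,-0.0028,-0.0009,0],[-0.02,-0.01,0.69,0.0251,-0.0031,-0.0009,0],[-0.02,-0.01,0.69,0.0251,-0.0034,-0.0009,0],[-0.02,-0.01,0.69,0.025,-0.0037,-0.0009,0],[-0.02,-0.01,0.69,0.025,-0.004,-0.0009,0],[-0.02,-0.01,0.69,0.0249,-0.0043,-0.0009,0]]
[[-0.02,-0.01,0.69,0.0249,-0.0046,-0.0009,0],[-0.02,-0.01,0.69,0.0248,-0.0049,-0.0009,0],[-0.02,-0.01,0.69,0.0248,-0.0052,-0.001,0],[-0.02,-0.01,0.69,0.0247,-0.0055,-0.001,0],[-0.02,-0.01,0.69,0.0246,-0.0058,-0.001,0],[-0.02,-0.01,0.69,0.0246,-0.0061,-0.001,0]]
```

>>> {"name": "drive_tool", "arguments": {
  "rows": [
    [0,0,0.69,0.025,-0.002,-0.001,0],
    [0,0,0.69,0.025,-0.0025,-0.001,0],
    [0,0,0.69,0.025,-0.003,-0.001,0],
    [0,0,0.69,0.025,-0.003,-0.001,0],
    [0,0,0.69,0.025,-0.0035,-0.001,0],
    [0,0,0.69,0.025,-0.0035,-0.001,0],
    [0,0,0.69,0.025,-0.004,-0.001,0],
    [0,0,0.69,0.025,-0.0045,-0.001,0]
  ]
}}

```text
time: 5.48
tool_pos: [0.5385, 0.0353, 0.1597]
tcp_rot: [-2.231, -2.208, 0.005]
wrist_force: [0.1, 0.3, -1.3]
width: 0.192
grip_force: 50.9
```

>>> {"name": "drive_tool", "arguments": {
  "rows": [
    [0,0,0.69,0.025,-0.0045,-0.001,0],
    [0,0,0.69,0.025,-0.005,-0.001,0],
    [0,0,0.69,0.025,-0.005,-0.001,0],
    [0,0,0.69,0.025,-0.0055,-0.001,0],
    [0,0,0.69,0.025,-0.006,-0.001,0],
    [0,0,0.69,0.025,-0.006,-0.001,0],
    [0,0,0,0,0,0,0],
    [0,0,0,0,0,0,0]
  ]
}}

```text
time: 6.15
tool_pos: [0.5129, 0.1861, 0.166]
tcp_rot: [-2.306, -2.131, 0.005]
wrist_force: [1.4, -0.9, -1.8]
width: 0.193
grip_force: 51.0
```

```bash
cat >> plan.py <<'E'
def avg(n=8):
    L=[]
    for _ in range(n):
        s=status.read_state(); L.append(s); read_camera('side')
    L.append(status.read_state())
    p=np.array([s['tool_pos'] for s in L]); r=R.from_rotvec([s['tcp_rot'] for s in L]).mean()
    print('std',p.std(0).round(4),'mean',p.mean(0).round(4),'F',np.mean([s['wrist_force'] for s in L],0).round(2)); return p.mean(0),r
def goa(tp,tR,n=8):
    p,r=avg(n); print('shift',r.inv().apply(np.array(tp)-p).round(4),'turn',np.degrees((r.inv()*tR).as_rotvec()).round(2))
E
python3 - <<'E'
from plan import *
a=ST[2]
f=frame([np.cos(a),np.sin(a),0],[0,0,-1]); goa(sw(-.05,-.001,.165),f)
from barfit import *
t=sw(-.05,0,0)
barfit([t[0],t[1],a,.139],views=('side',),save='held2')
E
```

```text
std [0.0005 0.0006 0.0007] mean [0.5139 0.1847 0.167 ] F [ 0.13 -0.   -1.15]
shift [ 0.0002 -0.0021  0.002 ] turn [-0.09  0.05  0.01]
side [(0.78, [177.1, 197.5, 269.6, 261.0])]
bar [ 0.5148  0.1845 -0.0792  0.1411] 0.252
```

View pics/held2_side.png

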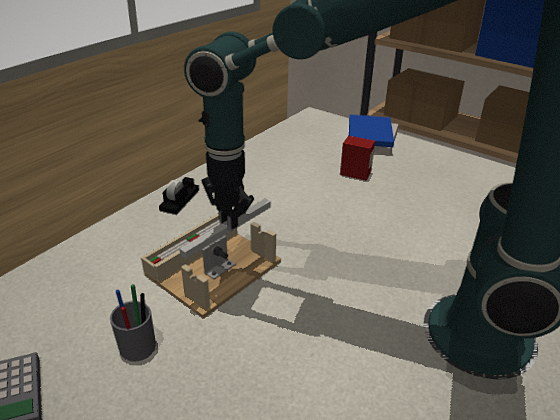

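>>> {"name": "drive_tool", "arguments": {
  "rows": [
    [0,0,0,0,-0.002,0.015,0],
    [0,0,0,0,0,0.015,0],
    [0,0,0,0,0,0.012,0],
    [0,0,0,0,0,0.01,0],
    [0,0,0,0,0,0.005,0],
    [0,0,0,0,0,0.004,0],
    [0,0,0,0,0,0,0],
    [0,0,0,0,0,0,0]
  ]
}}

```text
time: 7.32
tool_pos: [0.5126, 0.1856, 0.1072]
tcp_rot: [2.31, 2.129, 0.0]
wrist_force: [-0.1, 0.0, -2.0]
width: 0.192
grip_force: 51.0
```

```bash
python3 - <<'E'
from plan import *
a=ST[2]
f=frame([np.cos(a),np.sin(a),0],[0,0,-1]); goa(sw(-.05,-.001,.102),f,4)
from barfit import *
t=sw(-.05,0,0)
barfit([t[0],t[1],a,.08],views=('side',),save='low')
E
```

```text
std [0.0001 0.0001 0.0002] mean [0.5129 0.1857 0.1076] F [ 0.2   0.03 -1.51]
shift [-0.0007 -0.0011  0.0056] turn [ 0.06 -0.03  0.02]
side [(0.89, [179.6, 221.5, 271.0, 283.5])]
bar [ 0.5135  0.1839 -0.0764  0.0791] 0.362
```

>>> {"name": "drive_tool", "arguments": {
  "rows": [
    [0,0,0,0,-0.001,0.002,0],
    [0,0,0,0,0,0.002,0],
    [0,0,0,0,0,0.001,0],
    [0,0,0,0,0,0,0]
  ]
}}

```text
time: 7.95
tool_pos: [0.5113, 0.1856, 0.1023]
tcp_rot: [-2.31, -2.129, 0.0]
wrist_force: [-1.3, -0.6, 1.4]
width: 0.192
grip_force: 51.4
```

```bash
python3 - <<'E'
from plan import *
a=ST[2]
f=frame([np.cos(a),np.sin(a),0],[0,0,-1]); goa(sw(-.05,-.001,.102),f,4)
E
```

```text
std [0. 0. 0.] mean [0.5112 0.1856 0.1022] F [-1.83 -0.63  3.01]
shift [-0.0005  0.0006  0.0002] turn [-0.02  0.    0.02]
```

>>> {"name": "drive_tool", "arguments": {
  "rows": [
    [0,0,0,0,0,0,0.45],
    [0,0,0,0,0,0,0.45],
    [0,0,0,0,0,0,0.45],
    [0,0,0,0,0,-0.01,0.45],
    [0,0,0,0,0,-0.03,0.45],
    [0,0,0,0,0,-0.04,0.45],
    [0,0,0,0,0,-0.02,0.45],
    [0,0,0,0,0,0,0.45]
  ]
}}

```text
time: 8.82
tool_pos: [0.5154, 0.1869, 0.2093]
tcp_rot: [2.307, 2.125, 0.017]
wrist_force: [0.5, 1.0, 0.9]
width: 0.456
grip_force: 0.0
```

```bash
python3 - <<'E'
from barfit import *
from plan import *
t=sw(-.05,0,0)
x=barfit([t[0],t[1],ST[2],.076],views=('side',),save='rel')
d=x[:2]-ST[:2];c,s=np.cos(ST[2]),np.sin(ST[2]); print('stand xy',c*d[0]+s*d[1],-s*d[0]+c*d[1])
p,r,s=cur()
a=.19
zt=lambda A:R.from_euler('z',ST[2]).apply([0,np.sin(A),-np.cos(A)])
yt=R.from_euler('z',ST[2]).apply([0,1,0])
for sg in(1,-1):
    f=frame(sg*yt,zt(a)); print(sg,np.degrees((r.inv()*f).as_rotvec()).round(2))
print(s['q'],p)
E
```

```text
side [(0.79, [179.5, 223.8, 269.0, 285.9])]
bar [ 0.5117  0.1875 -0.0775  0.0749] 0.107
stand xy -0.050329112559262 0.0014193742605747633
1 [ -8.33   8.64 -89.68]
-1 [ 8.64  8.33 89.74]
[3.02357857e-01 5.07833298e-02 1.93625644e+00 3.84328515e-06
 1.15088329e+00 3.84287082e-01] [0.51237137 0.18590413 0.20393145]
```

View pics/rel_side.png

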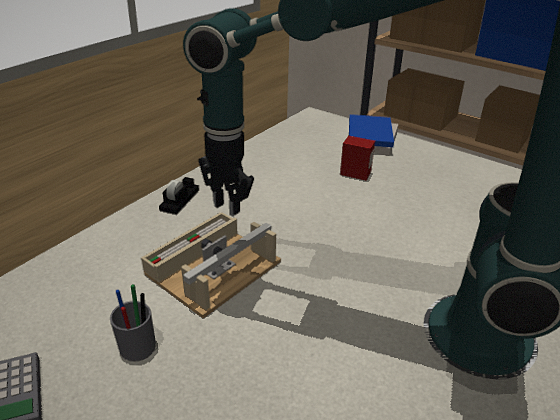

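```bash
cat >> plan.py <<'E'
def boltpose(back,a=.19,sg=1):
    Z=R.from_euler('z',ST[2]); z=Z.apply([0,np.sin(a),-np.cos(a)]); y=Z.apply([0,sg,0])
    return sw(.03,0,.062)-back*z, frame(y,z)
E
python3 - <<'E'
from plan import *
rows(*boltpose(.12),14,.6)
E
```

```text
[[-0.6,0.62,-6.41,-0.0016,0.0057,0.0017,0.6],[-0.6,0.62,-6.41,-0.0023,0.0054,0.0018,0.6],[-0.6,0.62,-6.41,-0.0029,0.0051,0.0018,0.6],[-0.6,0.62,-6.41,-0.0034,0.0048,0.0018,0.6],[-0.6,0.62,-6.41,-0.004,0.0043,0.0018,0.6],[-0.6,0.62,-6.41,-0.0044,0.0038,0.0018,0.6],[-0.6,0.62,-6.41,-0.0049,0.0033,0.0018,0.6],[-0.6,0.62,-6.41,-0.0052,0.0027,0.0018,0.6]]
[[-0.6,0.62,-6.41,-0.0055,0.0021,0.0018,0.6],[-0.6,0.62,-6.41,-0.0057,0.0015,0.0017,0.6],[-0.6,0.62,-6.41,-0.0059,0.0008,0.0017,0.6],[-0.6,0.62,-6.41,-0.0059,0.0001,0.0016,0.6],[-0.6,0.62,-6.41,-0.0059,-0.0006,0.0015,0.6],[-0.6,0.62,-6.41,-0.0058,-0.0012,0.0015,0.6]]
```

>>> {"name": "drive_tool", "arguments": {
  "rows": [
    [-0.6,0.62,-6.41,-0.0015,0.0055,0.002,0.6],
    [-0.6,0.62,-6.41,-0.0025,0.0055,0.002,0.6],
    [-0.6,0.62,-6.41,-0.003,0.005,0.002,0.6],
    [-0.6,0.62,-6.41,-0.0035,0.005,0.002,0.6],
    [-0.6,0.62,-6.41,-0.004,0.0045,0.002,0.6],
    [-0.6,0.62,-6.41,-0.0045,0.004,0.002,0.6],
    [-0.6,0.62,-6.41,-0.005,0.0035,0.0015,0.6],
    [-0.6,0.62,-6.41,-0.005,0.0025,0.0015,0.6]
  ]
}}

```text
time: 9.58
tool_pos: [0.5546, 0.1684, 0.185]
tcp_rot: [-1.151, -2.917, -0.18]
wrist_force: [-0.2, 1.2, -0.6]
width: 0.605
grip_force: 0.0
```

>>> {"name": "drive_tool", "arguments": {
  "rows": [
    [-0.6,0.62,-6.41,-0.0055,0.002,0.0015,0.6],
    [-0.6,0.62,-6.41,-0.0055,0.0015,0.0015,0.6],
    [-0.6,0.62,-6.41,-0.006,0.001,0.0015,0.6],
    [-0.6,0.62,-6.41,-0.006,0,0.0015,0.6],
    [-0.6,0.62,-6.41,-0.006,-0.0005,0.0015,0.6],
    [-0.6,0.62,-6.41,-0.006,-0.001,0.0015,0.6],
    [0,0,0,0,0,0,0.6],
    [0,0,0,0,0,0,0.6]
  ]
}}

```text
time: 10.25
tool_pos: [0.5882, 0.1562, 0.1758]
tcp_rot: [0.134, 3.124, 0.296]
wrist_force: [-0.8, -0.3, -0.2]
width: 0.599
grip_force: 0.0
```

```bash
python3 - <<'E'
from plan import *
goa(*boltpose(.12))
print(np.round(status.read_state()['q'],2))
E
```

```text
std [0.0003 0.0002 0.0008] mean [0.5886 0.1568 0.1772] F [ 0.07 -0.25 -0.09]
shift [-0.0011  0.0007 -0.0025] turn [-0.03 -0.25 -0.07]
[ 0.12  0.17  1.87  0.21  1.08 -1.47]
```

>>> {"name": "drive_tool", "arguments": {
  "rows": [
    [0,-0.2,0,-0.001,0.0005,0.025,0.6],
    [0,0,0,0,0,0.025,0.6],
    [0,0,0,0,0,0.02,0.6],
    [0,0,0,0,0,0.015,0.6],
    [0,0,0,0,0,0.012,0.6],
    [0,0,0,0,0,0.01,0.6],
    [0,0,0,0,0,0,0.6],
    [0,0,0,0,0,0,0.6]
  ]
}}

```text
time: 11.32
tool_pos: [0.5918, 0.1773, 0.0727]
tcp_rot: [0.127, 3.117, 0.297]
wrist_force: [0.3, 0.6, -0.2]
width: 0.599
grip_force: 0.0
```

```bash
python3 - <<'E'
from h import *
from plan import *
goa(*boltpose(0),5)
p=snap('side','desc'); t=snap('top','desct')
a=cv2.resize(p['color'][190:310,130:290],(800,600),interpolation=cv2.INTER_CUBIC)
cv2.imwrite('pics/descc.png',a[:,:,::-1])
E
```

```text
std [0.0004 0.     0.0005] mean [0.5927 0.1773 0.0738] F [0.24 0.22 0.13]
shift [ 0.0013 -0.0001  0.012 ] turn [0.01 0.11 0.04]
```

View pics/descc.png

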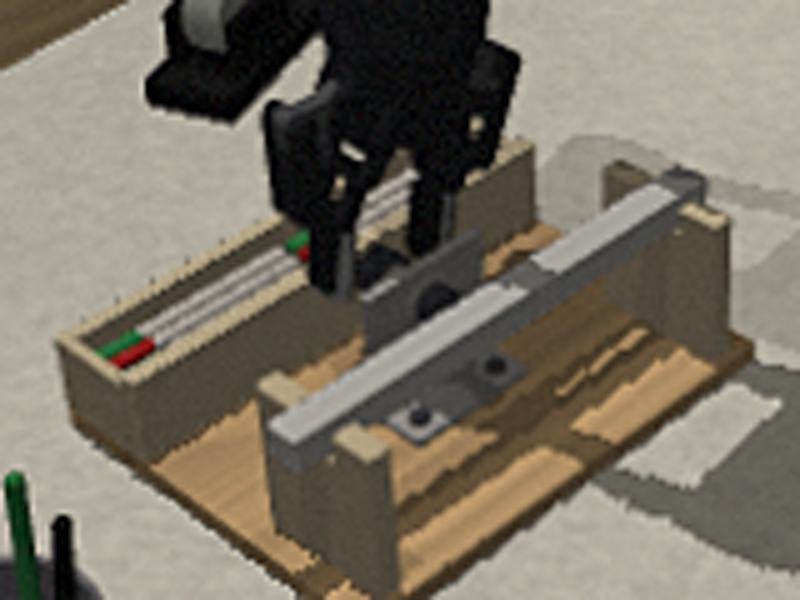

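>>> {"name": "drive_tool", "arguments": {
  "rows": [
    [0,0,0,0.001,0,0.006,0.6],
    [0,0,0,0,0,0.006,0.5],
    [0,0,0,0,0,0,0.4],
    [0,0,0,0,0,0,0.36],
    [0,0,0,0,0,0,0.36],
    [0,0,0,0,0,0,0.36]
  ],
  "force": 25
}}

```text
time: 12.17
tool_pos: [0.5912, 0.1796, 0.061]
tcp_rot: [0.127, 3.117, 0.297]
wrist_force: [0.1, 0.2, 0.3]
width: 0.363
grip_force: 0.0
```

```bash
python3 - <<'E'
from plan import *
goa(*boltpose(0),5)
s=status.read_state();print(s['width'],s['grip_force'],s['time'])
E
```

```text
std [0.     0.     0.0001] mean [0.5913 0.1796 0.0612] F [ 0.   -0.28  0.07]
shift [-0.0003  0.0001 -0.0008] turn [-0.01  0.03  0.04]
0.35992285961479925 0.0 12.4167
```

>>> {"name": "drive_tool", "arguments": {
  "rows": [
    [0,0,0,0,0,0,0.32],
    [0,0,0,0,0,0,0.29],
    [0,0,0,0,0,0,0.27],
    [0,0,0,0,0,0,0.27],
    [0,0,0,0,0,0,0.27]
  ],
  "force": 20
}}

```text
time: 12.83
tool_pos: [0.5911, 0.1795, 0.0611]
tcp_rot: [0.127, 3.117, 0.296]
wrist_force: [-0.6, -0.7, 0.6]
width: 0.268
grip_force: 0.3
```

>>> {"name": "drive_tool", "arguments": {
  "rows": [
    [0,0,0,0,0,0,0.2],
    [0,0,0,0,0,0,0.2],
    [0,0,0,0,0,0,0.2],
    [0,0,0,0,0,0,0.2],
    [0,0,0,0,0,0,0.2],
    [0,0,0,0,0,0,0.2]
  ],
  "force": 40
}}

```text
time: 13.33
tool_pos: [0.5911, 0.1791, 0.0611]
tcp_rot: [0.127, 3.117, 0.296]
wrist_force: [-0.1, -5.4, 2.1]
width: 0.245
grip_force: 39.4
```

```bash
python3 - <<'E'
from plan import *
goa(*boltpose(0),4)
s=status.read_state();print(s['width'],s['grip_force'],s['time'])
from barfit import *
x=barfit([*sw(-.05,0,0)[:2],ST[2],.076],views=('side',))
E
```

```text
std [0. 0. 0.] mean [0.5911 0.1791 0.0611] F [-0.87 -5.18  2.76]
shift [-0.0005  0.0006 -0.0008] turn [-0.05  0.02  0.04]
0.24908955762767088 39.399136318825185 13.5333
side [(0.86, [185.4, 222.4, 267.7, 284.1])]
bar [ 0.51    0.1878 -0.0754  0.0767] 0.137
```

```bash
python3 -c "
from workcell import workorder
print(workorder.finish_job())"
```

```text
the job is handed in; nothing more can be done
None
```

The job is handed in: by the final measurements the bar is seated in both notches, and the bolt head is held squarely across two flats with about 39 N. The hand-in returned no verdict.

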